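# Close the storage jars from the stack of stoppers

### The arm

A 6-joint arm with a two-finger parallel gripper is mounted at the origin on a cart in front of the work surface, level with it; the furniture and walls round the work are solid. World frame = base frame: x ahead of the robot, y to its left, z up, the work surface at z = 0. Lengths are in mm, angles in rad, forces in N, time in s.
With the tool pointing down it reaches from about 325 to 850 mm from the base axis. Payload 4.4 kg.
Tool frame: the origin (TCP) lies where the fingers leave the gripper's body, on its centre line; the fingertips stand 97 mm ahead of it and the grasp point (between the pads) lies 78 mm ahead of it; z points along the fingers, y is the line along which they close (so a half turn about z gives the same grasp; the last joint's range is limited). The gripper opens to 94 mm and grips with 3 to 60 N. Pads are 16 mm wide; open, the fingers measure 119 mm over their backs; the gripper's body (75 mm by 177 mm) begins 78 mm behind the grasp point.
Start: joints at [-1.252, 0.207, 1.542, -0, 1.393, -0.15], TCP at [259.783, -512.972, 302.647] pointing down, gripper open.
Joint ranges: [-2.73, 2.73], [-0.86, 2.22], [0.23, 2.46], [-1.11, 4.25], [0.08, 2.63], [-2.82, 2.82]. Speed limits (rad/s): [2.79, 2.79, 3.14, 3.14, 3.14, 3.14].

### API

Orientations are given as a unit quaternion [x, y, z, w].
In Python, from station import r gives the robot as it stands.
- The arm moves only by the tool apply_moves, never from a script. Its argument "series" is a list of rows, each an object of numbers: "tx", "ty", "tz": the shift along the world's x, y, z in mm; "roll": the turn about the world's z in degrees. A call has 1 to 10 rows; each row is the pose to reach, as a shift and turn from the pose commanded when the call began; what a row does not reach only later rows make up. A row lasts 1/8 s, in which the tool goes at most 62.5 mm and 10.7 degrees, less where a joint would pass 70% of its speed; a pose out of reach is approached as far as the arm can. A call with a gripper value outside its range is refused whole. "jaw" is the closure, from 0 (fully open) to 1 (shut), set as the call begins (left out, the last holds). The fingers move at their own pace and stop on an object; "squeeze" is the grip in N (left out, the last holds). Time passes only in rows, so rows that repeat a pose let the fingers close. It gives the time, the measured TCP pose, the force, the opening and the grip force at its end, in the units of the state.
- r.get_state(): the state, without advancing time (a new reading comes with each control period).
- r.snapshot(name): name is "scene" or "side" or "wrist"; returns a dict with "frame" (480x640x3 uint8, red, green, blue), "z_map" (480x640 float32, mm along the optical axis (not along the pixel's ray), 0 where there is no reading), "camera_matrix" (3x3 intrinsics, pixels), "k1" (the pictures are not rectified: a ray, as slopes to the right and down, at radius r is drawn at 1 + k1 r^2 times it, then the intrinsics apply), "xyz" and "orientation" of the camera in the world. Camera axes: x right, y down, z forward; pixel columns grow to the right and rows downward; lengths in mm; the calibration is good to about 2 mm. A picture is of the moment at which its call begins.
- r.sign_off(): hands the job in; it is judged then, once.
Trained networks look in a picture, given as the dict that the camera call returned (one of the last four; its "shot" number tells which), for a name from the list of things; names that differ only in an ending like _2 or _b are one class to them, and where a whole thing is asked for, a point or a joint stands for the part that bears it (a point fixed in the world has none). Each returns a list of dicts, best first, with "conf" (0 to 1); they miss things now and then, are a little off and sometimes report something else, mostly with a low value. They report only what shows in the picture. A call takes as long as a camera call. They do not tell look-alikes from the thing itself.
- r.search_frame(picture, label): "xyz" ([x, y, z] in mm, in world coordinates, good to about 4 mm: the middle of the surface that is visible of it).
- r.silhouettes(picture, label): "pixels" (480x640 bool, what is visible of it).
- r.landmark_of(picture, label): "xyz" ([x, y, z] in mm, in world coordinates, good to about 4 mm: a listed point, or the origin of a listed thing).
The state is a dict: "t": time; "q": joint angles; "dq": joint speeds; "effort": joint torques, N m; "eef_pos": TCP position; "tcp_rot": TCP orientation; "ft_force": force on the tool from outside, world axes, zero at the start; "moment": the same for the moment, N m; "gripper_width": opening from 0.0 (shut) to 1.0 (fully open); "grip_force": force on a finger pad.
Only numpy, scipy, OpenCV 4.12 (cv2) and the standard library are available. Lean on these libraries where they do the work, as an engineer would, in place of code of your own. Each camera call takes 0.05 s, during which the arm holds its last target. There are 200 camera calls.

### The job

The washed storage jars are dry: take the stack of wooden stoppers apart from the top and close each jar with the stopper that fits its mouth, the cork right in and the wooden disc flat on the rim all round. Leave the jars, the dotted mug and the food tin standing where they are.

Things in the scene. Friction and masses are not known exactly. Their poses are not given: they have to be found in the camera images.
- stopper_tiny: tiny stopper, for the cream-white jar: dark walnut disc 43 mm across, 14 mm thick, on a tapered cork 18 mm long (27.4 mm wide at the disc, 15.4 mm at its foot), 22 g. Start: upright, top of the stack, 32 mm above the small one, concentric to 3 mm. Origin: centre of the cork's underside, z up; the disc spans z = 18 to 32 mm. Grasp by the disc's rim; in the stack the disc below is 9 mm wider.
- stopper_small: small stopper, for the dark slate-blue jar: pale beech disc 52 mm across, 14 mm thick, on a tapered cork 18 mm long (36.4 mm wide at the disc, 24.4 mm at its foot), 30 g. Start: upright, in the stack, 32 mm above the medium one, concentric to 3 mm. Origin: centre of the cork's underside, z up; the disc spans z = 18 to 32 mm. Grasp by the disc's rim; in the stack the disc below is 9 mm wider.
- stopper_medium: medium stopper, for the sage-green jar: dark walnut disc 61 mm across, 14 mm thick, on a tapered cork 18 mm long (45.4 mm wide at the disc, 33.4 mm at its foot), 42 g. Start: upright, in the stack, 32 mm above the large one, concentric to 3 mm. Origin: centre of the cork's underside, z up; the disc spans z = 18 to 32 mm. Grasp by the disc's rim; in the stack the disc below is 9 mm wider.
- stopper_large: large stopper, for the rust-red jar: pale beech disc 70 mm across, 14 mm thick, on a tapered cork 18 mm long (54.4 mm wide at the disc, 42.4 mm at its foot), 55 g. Start: upright, bottom of the stack, on the worktop. Origin: centre of the cork's underside, z up; the disc spans z = 18 to 32 mm. Grasp by the disc's rim.
- jar_cream: open cream-white stoneware jar, 96 mm tall, 62 mm wide at the belly, 0.32 kg, loose; straight neck 40 mm in outside diameter over its top 22 mm, round mouth 31 mm wide with a flat 4.5 mm rim. Takes the tiny stopper (disc 43 mm); seated, the disc lies flat on the rim and the stopper's origin is 78 mm above the jar's. Origin: centre of its underside on the worktop, z up.
- jar_blue: open dark slate-blue stoneware jar, 106 mm tall, 72 mm wide at the belly, 0.4 kg, loose; straight neck 49 mm in outside diameter over its top 22 mm, round mouth 40 mm wide with a flat 4.5 mm rim. Takes the small stopper (disc 52 mm); seated, the disc lies flat on the rim and the stopper's origin is 88 mm above the jar's. Origin: centre of its underside on the worktop, z up.
- jar_green: open sage-green stoneware jar, 116 mm tall, 80 mm wide at the belly, 0.5 kg, loose; straight neck 58 mm in outside diameter over its top 22 mm, round mouth 49 mm wide with a flat 4.5 mm rim. Takes the medium stopper (disc 61 mm); seated, the disc lies flat on the rim and the stopper's origin is 98 mm above the jar's. Origin: centre of its underside on the worktop, z up.
- jar_rust: open rust-red stoneware jar, 126 mm tall, 88 mm wide at the belly, 0.6 kg, loose; straight neck 67 mm in outside diameter over its top 22 mm, round mouth 58 mm wide with a flat 4.5 mm rim. Takes the large stopper (disc 70 mm); seated, the disc lies flat on the rim and the stopper's origin is 108 mm above the jar's. Origin: centre of its underside on the worktop, z up.
- mug_1: bystander: loose white mug with grey dots and a handle, 82x114x91 mm, at the back left corner of the worktop. Origin: centre of the underside of its bounding box.
- tin_1: bystander: loose closed food tin with a green and white label, 76 mm across, 58 mm tall, in the row of bottles along the back of the worktop (their fronts from x = 0.74 on, up to 219 mm tall). Origin: centre of its underside.
There are look-alikes about, which are no part of the job. Leave any pink or purple look-alike of the stopper_large alone. Of the things that look like the jar_rust, the smaller one is meant.

How it is judged (in metres and radians):
At the end, for the whole second after the job is handed in: Each jar wears the stopper made for it: centred within 6 mm, within 3 mm of seated height, within 0.08 rad of the jar's axis and 0.12 rad of vertical. Jars upright within 0.08 rad and 30 mm of their start; mug and tin upright within 0.2 rad; stoppers and jars released, slower than 10 mm/s (horizontal distance between stopper_tiny and jar_cream below 0.006 m and z of stopper_tiny in the frame of jar_cream between 0.075 and 0.081 m and angle between the z axis of stopper_tiny and the z axis of jar_cream, either way round below 0.08 rad and angle between each of stopper_tiny, stopper_small, stopper_medium, stopper_large's own z axis and vertical below 0.12 rad and angle between each of jar_cream, jar_blue, jar_green, jar_rust's own z axis and vertical below 0.08 rad and distance of each of jar_cream, jar_blue, jar_green, jar_rust from where it was at the start of the episode below 0.03 m and linear speed of each of stopper_tiny, jar_cream, stopper_small, jar_blue, stopper_medium, jar_green, stopper_large, jar_rust below 0.01 m/s and horizontal distance between stopper_small and jar_blue below 0.006 m and z of stopper_small in the frame of jar_blue between 0.085 and 0.091 m and angle between the z axis of stopper_small and the z axis of jar_blue, either way round below 0.08 rad and horizontal distance between stopper_medium and jar_green below 0.006 m and z of stopper_medium in the frame of jar_green between 0.095 and 0.101 m and angle between the z axis of stopper_medium and the z axis of jar_green, either way round below 0.08 rad and horizontal distance between stopper_large and jar_rust below 0.006 m and z of stopper_large in the frame of jar_rust between 0.105 and 0.111 m and angle between the z axis of stopper_large and the z axis of jar_rust, either way round below 0.08 rad and angle between each of mug_1, tin_1's own z axis and vertical below 0.2 rad); the robot touches nothing.
It fails at once if the cream-white jar is knocked over or pushed more than 30 mm from its place (angle between jar_cream's own z axis and vertical above 0.5 rad or distance of jar_cream from where it was at the start of the episode above 0.03 m).
It fails at once if the dark slate-blue jar is knocked over or pushed more than 30 mm from its place (angle between jar_blue's own z axis and vertical above 0.5 rad or distance of jar_blue from where it was at the start of the episode above 0.03 m).
It fails at once if the sage-green jar is knocked over or pushed more than 30 mm from its place (angle between jar_green's own z axis and vertical above 0.5 rad or distance of jar_green from where it was at the start of the episode above 0.03 m).
It fails at once if the rust-red jar is knocked over or pushed more than 30 mm from its place (angle between jar_rust's own z axis and vertical above 0.5 rad or distance of jar_rust from where it was at the start of the episode above 0.03 m).
It fails at once if the mug or the tin is knocked over or pushed more than 30 mm (angle between any of mug_1, tin_1's own z axis and vertical above 0.5 rad or distance of any of mug_1, tin_1 from where it was at the start of the episode above 0.03 m).
It also fails if it takes over 118 s, if anything falls off the work surface, if the arm or the gripper's body presses on something with over 40 N, if the wrist force passes 120 N, or if a joint passes its speed limit or range.

## Working session

There is one attempt and no reset: what is moved stays moved. The work goes in short steps, Python scripts to look and compute and a tool call to move; the robot and the scene stay as the last step left them, time stands still between calls to the robot, and variables do not carry over. Pictures are saved under pics/ and viewed, at most 14 in all, crops included, and the job is handed in when it is done.

Besides the shell and the picture viewer there is one more tool, called after "Call:" as name([rows], argument=value, ...), one row to a line, values as JSON. apply_moves: Moves the arm, as the interface text tells. Its arguments: {"type":"object","properties":{"series":{"type":"array"},"jaw":{"type":"number"},"squeeze":{"type":"number"}},"required":["series"]}

```bash
ls; mkdir -p pics; cat > h.py <<'E'
import numpy as np, cv2
from scipy.spatial.transform import Rotation as R
from station import r
def cloud(p):
    K=np.array(p["camera_matrix"]);z=p["z_map"];h,w=z.shape
    v,u=np.mgrid[:h,:w]
    d=np.array([p["k1"],0,0,0,0],float)
    n=cv2.undistortPoints(np.stack([u.ravel(),v.ravel()],1).astype(np.float64)[:,None],K,d)[:,0]
    c=np.c_[n*z.reshape(-1,1),z.ravel()]
    W=R.from_quat(p["orientation"]).apply(c)+np.array(p["xyz"])
    W[z.ravel()==0]=np.nan
    return W.reshape(h,w,3)
def save(p,n): cv2.imwrite(f"pics/{n}.png",p["frame"][:,:,::-1])
E
python3 - <<'E'
from h import *
for c in ["scene","side"]:
    p=r.snapshot(c);save(p,c+"1");print(c,np.round(p["xyz"]),p["k1"],p["camera_matrix"])
    for n in ["stopper_tiny","stopper_small","stopper_medium","stopper_large","jar_cream","jar_blue","jar_green","jar_rust","mug_1","tin_1"]:
        print(n,[(np.round(d["xyz"]),round(d["conf"],2)) for d in r.landmark_of(p,n)][:3])
print(r.get_state())
E
```

```text
pics
scene [ 28. 424. 737.] 0.012306958776742979 [[455.72201952   0.         324.66178707]
 [  0.         455.72201952 240.81094384]
 [  0.           0.           1.        ]]
stopper_tiny [(array([ 446., -280.,  101.]), 0.65), (array([ 448., -276.,   31.]), 0.54), (array([636., 144.,   4.]), 0.37)]
stopper_small [(array([ 448., -272.,   68.]), 0.77), (array([767., 146.,   2.]), 0.46)]
stopper_medium [(array([ 448., -271.,   31.]), 0.84)]
stopper_large [(array([ 473., -161.,    4.]), 0.77), (array([ 451., -273.,   33.]), 0.66), (array([ 446., -273.,   -2.]), 0.62)]
jar_cream [(array([415., 253.,   1.]), 0.63)]
jar_blue [(array([ 611., -153.,    2.]), 0.66), (array([ 450., -271.,   31.]), 0.58)]
jar_green []
jar_rust [(array([633., 143.,  -2.]), 0.96), (array([768., 148.,   1.]), 0.71), (array([588.,  -4.,  -4.]), 0.61)]
mug_1 [(array([746., 287.,  -1.]), 0.55)]
tin_1 [(array([766., 147.,   3.]), 0.95), (array([ 608., -152.,    1.]), 0.39)]
side [  210. -1013.  1084.] -0.1439410510904128 [[618.77716525   0.         314.74680029]
 [  0.         618.77716525 222.68298221]
 [  0.        
[... 569 characters left out ...]
  -2.]), 0.65)]
{'t': 1.1, 'q': array([-1.25250595e+00,  2.06599690e-01,  1.54148375e+00, -1.20965283e-06,
        1.39347413e+00, -1.50464245e-01]), 'dq': array([ 0.00185691, -0.00184626,  0.00039643, -0.0003623 , -0.00021372,
       -0.000185  ]), 'effort': array([ 7.67175734e-04, -3.70893717e+01, -2.81761891e+01,  6.98882528e-02,
        2.74778571e-02, -1.87073482e-05]), 'eef_pos': array([ 259.78388082, -512.98658942,  302.65456728]), 'tcp_rot': array([9.72659116e-01, 2.32237472e-01, 8.76785002e-07, 1.75273024e-05]), 'ft_force': array([ 0.15459512,  1.00505996, -0.29055611]), 'moment': array([ 0.02968609,  0.00157879, -0.02902128]), 'grip_force': 0.0, 'gripper_width': 1.0037501091395964}
```

View pics/scene1.png

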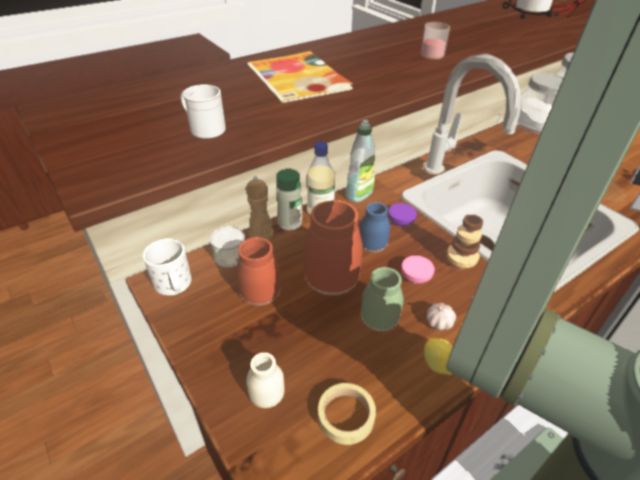

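View pics/side1.png

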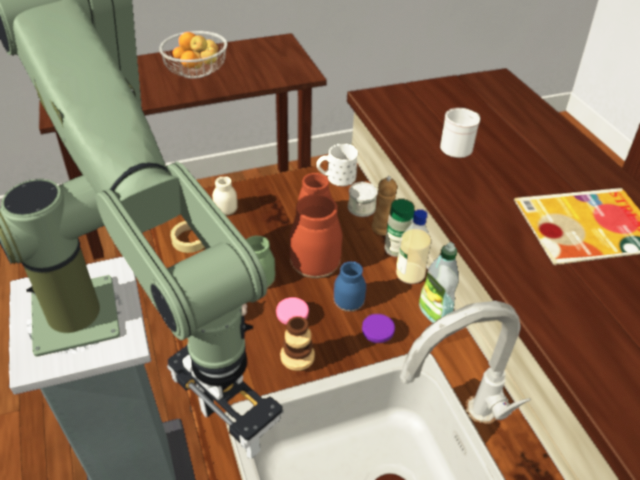

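The scene view shows the stack at about (465,240), cream jar (265,380), green (382,300), blue (375,228), the smaller rust jar (257,270), and a big look-alike at (333,245). Next I fit the rims and discs and check obstacle heights.

```bash
cat >> h.py <<'E'
from scipy.optimize import least_squares
def ring(W,c,z,ro,ri=0,tz=4,srch=25):
    "annulus centre: best overlap of top-plane points with known annulus"
    P=W.reshape(-1,3);P=P[~np.isnan(P[:,0])]
    P=P[(np.hypot(P[:,0]-c[0],P[:,1]-c[1])<srch+ro)&(abs(P[:,2]-z)<tz)]
    if len(P)<15: return None
    def f(x):
        d=np.hypot(P[:,0]-x[0],P[:,1]-x[1]);return np.r_[np.clip(d-ro,0,5),np.clip(ri-d,0,5)]+0
    b=min((least_squares(f,[c[0]+i,c[1]+j],diff_step=1e-4) for i in(-6,0,6) for j in(-6,0,6)),key=lambda s:s.cost)
    return np.round(b.x,1),len(P),round(float(np.median(P[:,2])),1),np.round((P[:,:2].max(0)+P[:,:2].min(0))/2,1),np.round(np.ptp(P[:,:2],axis=0),1)
E
python3 - <<'E'
from h import *
for c in ["scene","side"]:
    p=r.snapshot(c);W=cloud(p);print(c)
    for n,a in dict(cream=((415,253),96,20,15.5),blue=((611,-153),106,24.5,20),green=((431,-26),116,29,24.5),rust=((633,143),126,33.5,29),
      t=((446,-278),128,21.5),s=((447,-276),96,26),m=((447,-276),64,30.5),l=((447,-276),32,35)).items(): print(n,ring(W,*a))
    X=W.reshape(-1,3)
    for n,(x0,x1,y0,y1) in dict(red=(510,600,-90,70),red2=(600,660,-90,70),backL=(700,800,60,250),backC=(680,800,-150,60),backR=(640,800,-330,-150),sink=(300,800,-600,-330),front=(330,530,-240,-120)).items():
        Q=X[(X[:,0]>x0)&(X[:,0]<x1)&(X[:,1]>y0)&(X[:,1]<y1)&(X[:,2]>40)&(X[:,2]<450)]
        if len(Q): print(n,np.round(Q.min(0)),np.round(Q.max(0)),len(Q))
E
```

```text
scene
cream (array([416. , 255.4]), 191, 94.8, array([416.2, 255.1]), array([40.6, 39.6]))
blue (array([ 610.7, -151.4]), 98, 104.4, array([ 610.1, -151.5]), array([49.1, 49.9]))
green (array([431.2, -18.8]), 203, 114.6, array([431.2, -19.1]), array([57.4, 57.9]))
rust (array([631.2, 146.7]), 217, 124.3, array([631.6, 146.5]), array([68.1, 65.7]))
t (array([ 444.9, -274.6]), 204, 126.6, array([ 445.3, -274.6]), array([42.2, 44.8]))
s (array([ 446.5, -274.3]), 203, 94.7, array([ 446.7, -273.3]), array([52. , 48.6]))
m (array([ 444.7, -275. ]), 237, 62.8, array([ 445.3, -273.8]), array([60.1, 57.8]))
l (array([ 444.6, -273.3]), 277, 31.0, array([ 445.4, -270.4]), array([69.9, 61.2]))
red [517. -57.  40.] [600.  56. 179.] 3321
red2 [600. -52.  44.] [630.  52. 179.] 793
backL [728.  60.  40.] [800. 250. 158.] 1251
backC [ 746. -148.   40.] [800.  60. 197.] 2844
backR [ 753. -282.   40.] [ 800. -207.  220.] 1427
sink [ 550. -592.   40.] [ 780. -485.  354.] 3081
side
cream (array([418.2, 253.3]), 77, 95.7, array([417.8, 253.8]), array([39.4, 44.3]))
blue (array([ 611.5, -153.2]), 131, 106.
[... 187 characters left out ...]
7, 143.9]), array([65.5, 75.6]))
t (array([ 446.3, -278.1]), 293, 128.7, array([ 445.8, -277.2]), array([41.4, 45.1]))
s (array([ 447.4, -279.1]), 224, 96.3, array([ 447.1, -283.3]), array([51.9, 43.6]))
m (array([ 446.2, -280.3]), 269, 64.8, array([ 446.3, -284.1]), array([59.6, 50.8]))
l (array([ 444.9, -279. ]), 282, 32.9, array([ 445.9, -283.1]), array([68.4, 62.5]))
red [517. -73.  40.] [600.  51. 184.] 2466
red2 [600. -66.  41.] [639.  45. 184.] 773
backL [729.  60.  40.] [800. 250. 163.] 661
backC [ 748. -150.   40.] [800.  60. 202.] 2593
backR [ 640. -294.   40.] [ 800. -150.  222.] 2137
sink [ 300. -593.   40.] [ 782. -491.  360.] 5436
front [ 478. -190.   40.] [ 496. -160.   40.] 2
```

Call:
apply_moves([
  {"tx": 37, "ty": 47},
  {"tx": 74, "ty": 94},
  {"tx": 111, "ty": 142},
  {"tx": 148, "ty": 189},
  {"tx": 186, "ty": 236.5},
  {"tx": 186, "ty": 236.5},
  {"tx": 186, "ty": 236.5},
], jaw=0, squeeze=15)

```text
schema error: expected keys tx, ty, tz, roll
```

```bash
python3 - <<'E'
from h import *
p=r.snapshot("wrist");save(p,"w1");W=cloud(p);s=r.get_state();print(s["eef_pos"],s["tcp_rot"],s["q"],p["xyz"])
for n,a in dict(t=((446,-277),128,21.5),s=((447,-277),96,26),m=((447,-277),64,30.5),l=((447,-276),32,35),green=((431.3,-19.8),116,29,24.5),blue=((611,-152),106,24.5,20)).items(): print(n,ring(W,*a))
E
```

```text
[ 259.80612664 -512.94239305  302.64152755] [ 9.72645671e-01  2.32293776e-01  1.69587590e-06 -2.00982161e-05] [-1.25244787e+00  2.06585679e-01  1.54152796e+00  6.85632585e-06
  1.39351879e+00 -1.50523363e-01] [ 322.46015602 -481.38457152  385.12240051]
t None
s None
m None
l None
green None
blue None
```

View pics/w1.png

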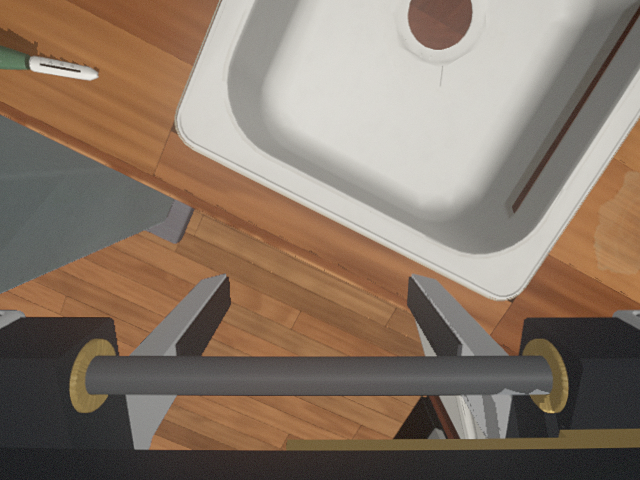

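The move was refused because each row needs every key. The wrist view shows the sink and the two fingers at (205,310) and (430,310). Camera height is 385 and the arm has not moved.

Call:
apply_moves([
  {"tx": 37, "ty": 47, "tz": 0, "roll": 0},
  {"tx": 74, "ty": 94, "tz": 0, "roll": 0},
  {"tx": 111, "ty": 142, "tz": 0, "roll": 0},
  {"tx": 148, "ty": 189, "tz": 0, "roll": 0},
  {"tx": 186, "ty": 236.5, "tz": 0, "roll": 0},
  {"tx": 186, "ty": 236.5, "tz": 0, "roll": 0},
  {"tx": 186, "ty": 236.5, "tz": 0, "roll": 0},
], jaw=0, squeeze=15)

```text
t: 2.12
eef_pos: [445.8, -276.5, 302.7]
tcp_rot: [0.973, 0.233, -0.0, 0.0]
ft_force: [-0.5, -0.2, 0.4]
gripper_width: 1.003
grip_force: 0.0
```

```bash
python3 - <<'E'
from h import *
p=r.snapshot("wrist");save(p,"w2");W=cloud(p);s=r.get_state();print(s["eef_pos"],s["tcp_rot"],s["q"],p["xyz"])
for n,a in dict(t=((446,-277),128,21.5),s=((447,-277),96,26),m=((447,-277),64,30.5),l=((447,-276),32,35),green=((431.3,-19.8),116,29,24.5),blue=((611,-152),106,24.5,20)).items(): print(n,ring(W,*a))
E
```

```text
[ 445.3678195  -277.16388063  302.66038694] [ 9.72724918e-01  2.31961504e-01 -2.24852678e-04  2.08909110e-04] [-7.21460501e-01  9.94148661e-02  1.66433887e+00 -6.19905246e-04
  1.37775730e+00  3.81267295e-01] [ 508.42400257 -244.84532414  385.11869824]
t (array([ 445.9, -277.3]), 2505, 128.7, array([ 445.7, -277.3]), array([42.4, 42.3]))
s (array([ 447.1, -277.7]), 842, 96.4, array([ 451.8, -277.5]), array([42.1, 51.6]))
m (array([ 446.3, -278.4]), 608, 64.4, array([ 451.7, -277.9]), array([50. , 59.5]))
l (array([ 445.8, -277.6]), 607, 32.3, array([ 448.9, -276.3]), array([62.7, 66.2]))
green (array([432.5, -20.4]), 914, 115.8, array([434.4, -35. ]), array([53.5, 30.4]))
blue None
```

View pics/w2.png

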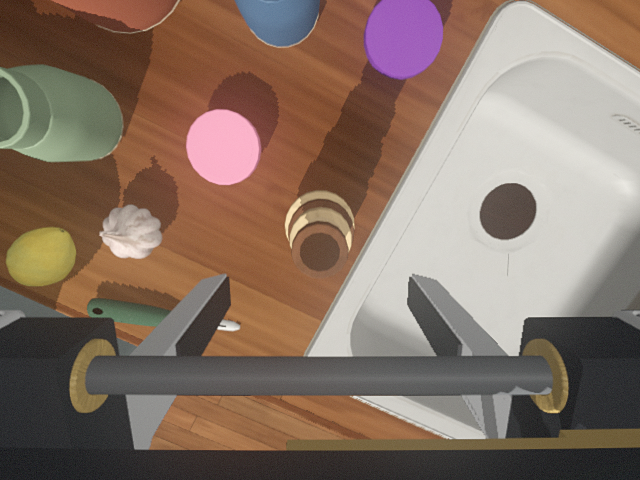

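The stack sits centred between the fingers with its top at (320,252), and the wrist measurement agrees with the outer cameras. Descend and grip.

Call:
apply_moves([
  {"tx": 0, "ty": -0.5, "tz": -40, "roll": 0},
  {"tx": 0, "ty": -0.5, "tz": -80, "roll": 0},
  {"tx": 0, "ty": -0.5, "tz": -101, "roll": 0},
  {"tx": 0, "ty": -0.5, "tz": -101, "roll": 0},
])

```text
t: 2.68
eef_pos: [443.7, -277.6, 199.6]
tcp_rot: [0.973, 0.231, -0.002, -0.002]
ft_force: [0.2, 0.6, 0.1]
gripper_width: 0.998
grip_force: 0.0
```

Call:
apply_moves([
  {"tx": 0, "ty": 0, "tz": 0, "roll": 0},
  {"tx": 0, "ty": 0, "tz": 0, "roll": 0},
  {"tx": 0, "ty": 0, "tz": 0, "roll": 0},
  {"tx": 0, "ty": 0, "tz": 0, "roll": 0},
  {"tx": 0, "ty": 0, "tz": 0, "roll": 0},
  {"tx": 0, "ty": 0, "tz": 0, "roll": 0},
  {"tx": 0, "ty": 0, "tz": 0, "roll": 0},
], jaw=1, squeeze=15)

```text
t: 3.55
eef_pos: [445.9, -276.9, 201.7]
tcp_rot: [0.973, 0.232, 0.0, -0.0]
ft_force: [0.9, 0.2, 0.9]
gripper_width: 0.448
grip_force: 15.0
```

Call:
apply_moves([
  {"tx": 0, "ty": 0, "tz": 20, "roll": 0},
  {"tx": 0, "ty": 0, "tz": 70, "roll": 0},
  {"tx": -2, "ty": 50, "tz": 100, "roll": 0},
  {"tx": -5, "ty": 110, "tz": 100, "roll": 0},
  {"tx": -8, "ty": 170, "tz": 100, "roll": 0},
  {"tx": -12, "ty": 230, "tz": 100, "roll": 0},
  {"tx": -16, "ty": 290, "tz": 100, "roll": 0},
  {"tx": -20, "ty": 350, "tz": 100, "roll": 0},
  {"tx": -24, "ty": 410, "tz": 100, "roll": 0},
  {"tx": -28, "ty": 460, "tz": 100, "roll": 0},
])

```text
t: 4.8
eef_pos: [417.2, 185.2, 301.8]
tcp_rot: [0.973, 0.233, 0.0, -0.0]
ft_force: [0.8, 0.0, -0.2]
gripper_width: 0.453
grip_force: 15.0
```

Call:
apply_moves([
  {"tx": 0, "ty": 30, "tz": 0, "roll": 0},
  {"tx": 0, "ty": 30, "tz": 0, "roll": 0},
  {"tx": 0, "ty": 30, "tz": 0, "roll": 0},
])

```text
t: 5.18
eef_pos: [417.7, 212.4, 301.4]
tcp_rot: [0.973, 0.232, -0.0, 0.0]
ft_force: [0.6, -0.1, -0.4]
gripper_width: 0.453
grip_force: 15.0
```

```bash
python3 - <<'E'
from h import *
s=r.get_state();print(s["eef_pos"],s["tcp_rot"],s["ft_force"],s["gripper_width"],s["q"])
p=r.snapshot("wrist");save(p,"w3");W=cloud(p)
e=s["eef_pos"]
print(ring(W,(417,254),96,20,15.5)); print(ring(W,e[:2],e[2]-74,21.5,tz=5))
E
```

```text
[417.65288204 212.43154102 301.38974295] [ 9.72652433e-01  2.32264906e-01 -3.76663145e-04  3.41166246e-04] [ 0.59179562 -0.05122509 -0.39781964] 0.4531471977353263 [ 2.85854178e-01 -2.22305383e-02  1.79320416e+00 -6.55679755e-04
  1.37140649e+00  1.38796932e+00]
(array([416.9, 254.3]), 808, 96.3, array([416.7, 254.4]), array([39.4, 38.8]))
(array([420.1, 213.4]), 6633, 228.3, array([418.9, 216.3]), array([43.9, 59. ]))
```

View pics/w3.png

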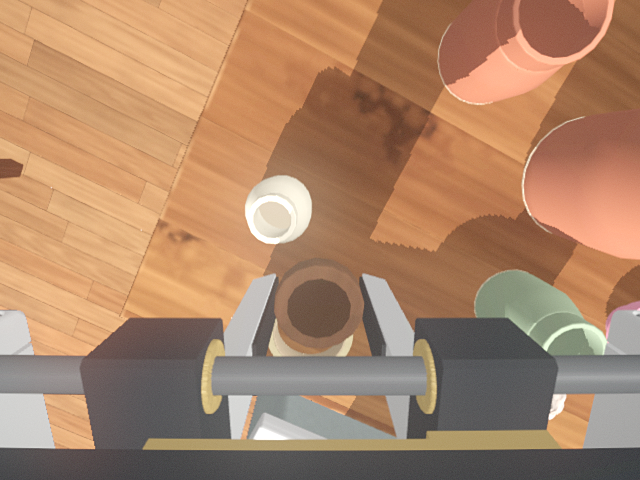

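The wrist view shows the walnut disc held between the pads at (319,307) and the cream jar's mouth at (272,215). Insert it.

Call:
apply_moves([
  {"tx": -0.8, "ty": 25, "tz": 0, "roll": 0},
  {"tx": -0.8, "ty": 41.3, "tz": -30, "roll": 0},
  {"tx": -0.8, "ty": 41.3, "tz": -65, "roll": 0},
  {"tx": -0.8, "ty": 41.3, "tz": -85, "roll": 0},
  {"tx": -0.8, "ty": 41.3, "tz": -92, "roll": 0},
  {"tx": -0.8, "ty": 41.3, "tz": -92, "roll": 0},
])

```text
t: 5.98
eef_pos: [417.3, 253.6, 209.7]
tcp_rot: [0.973, 0.232, -0.0, 0.0]
ft_force: [1.6, 1.2, -0.2]
gripper_width: 0.449
grip_force: 15.0
```

Call:
apply_moves([
  {"tx": 0, "ty": 0, "tz": -6, "roll": 0},
  {"tx": 0, "ty": 0, "tz": -12, "roll": 0},
  {"tx": 0, "ty": 0, "tz": -17, "roll": 0},
  {"tx": 0, "ty": 0, "tz": -21, "roll": 0},
  {"tx": 0, "ty": 0, "tz": -24, "roll": 0},
  {"tx": 0, "ty": 0, "tz": -25.5, "roll": 0},
  {"tx": 0, "ty": 0, "tz": -25.5, "roll": 0},
  {"tx": 0, "ty": 0, "tz": -25.5, "roll": 0},
])

```text
t: 6.98
eef_pos: [417.1, 254.4, 184.3]
tcp_rot: [0.973, 0.232, 0.0, -0.0]
ft_force: [0.2, 0.9, 0.2]
gripper_width: 0.448
grip_force: 15.0
```

Call:
apply_moves([
  {"tx": 0, "ty": 0, "tz": 0, "roll": 0},
  {"tx": 0, "ty": 0, "tz": 0, "roll": 0},
  {"tx": 0, "ty": 0, "tz": 0, "roll": 0},
  {"tx": 0, "ty": 0, "tz": 0, "roll": 0},
  {"tx": 0, "ty": 0, "tz": 20, "roll": 0},
  {"tx": 0, "ty": 0, "tz": 60, "roll": 0},
  {"tx": 0, "ty": 0, "tz": 117, "roll": 0},
  {"tx": 3, "ty": -60, "tz": 117, "roll": 0},
  {"tx": 6, "ty": -120, "tz": 117, "roll": 0},
  {"tx": 9, "ty": -180, "tz": 117, "roll": 0},
], jaw=0)

```text
t: 8.22
eef_pos: [425.9, 72.9, 301.6]
tcp_rot: [0.973, 0.233, 0.001, 0.0]
ft_force: [0.5, -0.4, 0.4]
gripper_width: 0.998
grip_force: 0.0
```

```bash
python3 - <<'E'
from h import *
for c in ["scene","side"]:
    p=r.snapshot(c);W=cloud(p);print(c)
    print(ring(W,(417,254),110,21.5),ring(W,(447,-277),96,26))
E
```

```text
scene
(array([416. , 254.7]), 488, 109.1, array([416.3, 255.2]), array([42.4, 41.8])) (array([ 447.2, -275.5]), 294, 94.8, array([ 447. , -275.6]), array([50.6, 52.6]))
side
(array([417.1, 252.2]), 61, 110.9, array([414.7, 253.1]), array([35.3, 47.2])) (array([ 446.9, -278.1]), 403, 96.6, array([ 447., -278.]), array([52.4, 52.6]))
```

Call:
apply_moves([
  {"tx": 4, "ty": -60, "tz": 0, "roll": 0},
  {"tx": 8, "ty": -120, "tz": 0, "roll": 0},
  {"tx": 12, "ty": -180, "tz": 0, "roll": 0},
  {"tx": 16, "ty": -240, "tz": 0, "roll": 0},
  {"tx": 20, "ty": -300, "tz": 0, "roll": 0},
  {"tx": 21, "ty": -345, "tz": -10, "roll": 0},
  {"tx": 21, "ty": -351.3, "tz": -50, "roll": 0},
  {"tx": 21, "ty": -351.3, "tz": -100, "roll": 0},
  {"tx": 21, "ty": -351.3, "tz": -125, "roll": 0},
  {"tx": 21, "ty": -351.3, "tz": -131.5, "roll": 0},
])

```text
t: 9.57
eef_pos: [446.4, -275.3, 167.4]
tcp_rot: [0.973, 0.233, -0.001, -0.002]
ft_force: [0.7, -0.3, -0.4]
gripper_width: 1.001
grip_force: 0.0
```

Call:
apply_moves([
  {"tx": 0, "ty": 0, "tz": 0, "roll": 0},
  {"tx": 0, "ty": 0, "tz": 0, "roll": 0},
  {"tx": 0, "ty": 0, "tz": 0, "roll": 0},
  {"tx": 0, "ty": 0, "tz": 0, "roll": 0},
  {"tx": 0, "ty": 0, "tz": 0, "roll": 0},
  {"tx": 0, "ty": 0, "tz": 0, "roll": 0},
], jaw=1)

```text
t: 10.32
eef_pos: [447.2, -277.2, 170.2]
tcp_rot: [0.973, 0.232, 0.0, 0.0]
ft_force: [0.2, 0.3, 2.7]
gripper_width: 0.55
grip_force: 15.0
```

Call:
apply_moves([
  {"tx": 0, "ty": 0, "tz": 20, "roll": 0},
  {"tx": 0, "ty": 0, "tz": 70, "roll": 10},
  {"tx": 20, "ty": 15, "tz": 115, "roll": 20},
  {"tx": 60, "ty": 45, "tz": 125, "roll": 30},
  {"tx": 105, "ty": 80, "tz": 125, "roll": 40},
  {"tx": 145, "ty": 110, "tz": 125, "roll": 50},
  {"tx": 162, "ty": 123, "tz": 110, "roll": 60},
  {"tx": 164.3, "ty": 124.5, "tz": 80, "roll": 60},
  {"tx": 164.3, "ty": 124.5, "tz": 60, "roll": 60},
  {"tx": 164.3, "ty": 124.5, "tz": 50, "roll": 60},
])

```text
t: 11.58
eef_pos: [610.3, -152.4, 217.6]
tcp_rot: [0.726, 0.687, -0.001, -0.001]
ft_force: [0.2, -0.3, -0.4]
gripper_width: 0.547
grip_force: 15.0
```

Call:
apply_moves([
  {"tx": 0, "ty": 0, "tz": 0, "roll": 0},
  {"tx": 0, "ty": 0, "tz": 0, "roll": 0},
])

```text
t: 11.82
eef_pos: [611.7, -153.1, 220.9]
tcp_rot: [0.726, 0.687, 0.0, 0.001]
ft_force: [0.1, -0.8, -0.3]
gripper_width: 0.544
grip_force: 15.0
```

```bash
python3 - <<'E'
from h import *
s=r.get_state();print(s["eef_pos"],s["tcp_rot"],s["gripper_width"])
for c in ["wrist","side"]:
    p=r.snapshot(c);W=cloud(p)
    print(c,ring(W,(611.3,-152.5),106,24.5,20),ring(W,(446,-277),64,30.5))
E
```

```text
[ 611.7348482  -153.07344812  220.90540621] [7.26424706e-01 6.87245224e-01 4.52022861e-04 9.72031708e-04] 0.5439257953138827
wrist (array([ 612.1, -153.1]), 697, 106.2, array([ 612.2, -137.7]), array([45.3, 18.5])) None
side (array([ 611.7, -153.8]), 91, 106.1, array([ 611.2, -156.5]), array([47.8, 47.2])) (array([ 446.3, -279. ]), 518, 64.7, array([ 446.1, -278.5]), array([59.9, 63.9]))
```

Call:
apply_moves([
  {"tx": 0.3, "ty": -0.3, "tz": -6, "roll": 0},
  {"tx": 0.3, "ty": -0.3, "tz": -12, "roll": 0},
  {"tx": 0.3, "ty": -0.3, "tz": -17, "roll": 0},
  {"tx": 0.3, "ty": -0.3, "tz": -21, "roll": 0},
  {"tx": 0.3, "ty": -0.3, "tz": -24, "roll": 0},
  {"tx": 0.3, "ty": -0.3, "tz": -25.5, "roll": 0},
  {"tx": 0.3, "ty": -0.3, "tz": -25.5, "roll": 0},
  {"tx": 0.3, "ty": -0.3, "tz": -25.5, "roll": 0},
])

```text
t: 12.92
eef_pos: [611.7, -152.8, 194.3]
tcp_rot: [0.726, 0.687, 0.0, 0.0]
ft_force: [0.7, 0.8, -0.5]
gripper_width: 0.547
grip_force: 15.0
```

Call:
apply_moves([
  {"tx": 0, "ty": 0, "tz": 0, "roll": 0},
  {"tx": 0, "ty": 0, "tz": 0, "roll": 0},
  {"tx": 0, "ty": 0, "tz": 0, "roll": 0},
  {"tx": 0, "ty": 0, "tz": 0, "roll": 0},
  {"tx": 0, "ty": 0, "tz": 20, "roll": 0},
  {"tx": 0, "ty": 0, "tz": 60, "roll": 0},
  {"tx": 0, "ty": 0, "tz": 80, "roll": 0},
  {"tx": -40, "ty": -30, "tz": 80, "roll": 0},
  {"tx": -85, "ty": -65, "tz": 80, "roll": 0},
], jaw=0)

```text
t: 14.05
eef_pos: [526.3, -218.1, 275.4]
tcp_rot: [0.725, 0.688, 0.0, 0.001]
ft_force: [0.8, -0.2, 0.3]
gripper_width: 1.0
grip_force: 0.0
```

```bash
python3 - <<'E'
from h import *
for c in ["scene","side"]:
    p=r.snapshot(c);W=cloud(p);print(c)
    print(ring(W,(611,-152.5),120,26),ring(W,(446,-277),64,30.5))
E
```

```text
scene
(array([ 610.6, -150.8]), 264, 118.9, array([ 610.3, -150.4]), array([52.1, 51.5])) (array([ 446.5, -276.4]), 306, 62.8, array([ 448.1, -276. ]), array([52.9, 61.4]))
side
(array([ 611. , -154.6]), 164, 121.1, array([ 611.6, -154.9]), array([51.5, 52.4])) (array([ 446.1, -279.6]), 513, 65.0, array([ 446.1, -279.9]), array([59.9, 63.9]))
```

Call:
apply_moves([
  {"tx": -40, "ty": -30, "tz": 0, "roll": 0},
  {"tx": -75, "ty": -56, "tz": -10, "roll": 0},
  {"tx": -80.4, "ty": -60.2, "tz": -50, "roll": 0},
  {"tx": -80.4, "ty": -60.2, "tz": -100, "roll": 0},
  {"tx": -80.4, "ty": -60.2, "tz": -128, "roll": 0},
  {"tx": -80.4, "ty": -60.2, "tz": -136.5, "roll": 0},
  {"tx": -80.4, "ty": -60.2, "tz": -136.5, "roll": 0},
])

```text
t: 15.02
eef_pos: [446.8, -278.0, 138.0]
tcp_rot: [0.726, 0.688, 0.0, 0.0]
ft_force: [0.0, 0.1, 0.2]
gripper_width: 0.997
grip_force: 0.0
```

Call:
apply_moves([
  {"tx": 0, "ty": 0, "tz": 0, "roll": 0},
  {"tx": 0, "ty": 0, "tz": 0, "roll": 0},
  {"tx": 0, "ty": 0, "tz": 0, "roll": 0},
  {"tx": 0, "ty": 0, "tz": 0, "roll": 0},
  {"tx": 0, "ty": 0, "tz": 0, "roll": 0},
], jaw=1)

```text
t: 15.65
eef_pos: [446.4, -278.2, 138.2]
tcp_rot: [0.726, 0.687, 0.0, 0.0]
ft_force: [-0.5, 0.3, 3.6]
gripper_width: 0.643
grip_force: 15.0
```

Call:
apply_moves([
  {"tx": 0, "ty": 0, "tz": 20, "roll": 0},
  {"tx": 0, "ty": 0, "tz": 70, "roll": 0},
  {"tx": -2, "ty": 40, "tz": 110, "roll": 0},
  {"tx": -5, "ty": 95, "tz": 115, "roll": 0},
  {"tx": -8, "ty": 150, "tz": 115, "roll": 0},
  {"tx": -12, "ty": 205, "tz": 115, "roll": 0},
  {"tx": -14.4, "ty": 245, "tz": 112, "roll": 0},
  {"tx": -14.4, "ty": 257.7, "tz": 100, "roll": 0},
  {"tx": -14.4, "ty": 257.7, "tz": 93, "roll": 0},
  {"tx": -14.4, "ty": 257.7, "tz": 93, "roll": 0},
])

```text
t: 16.9
eef_pos: [431.4, -21.2, 229.5]
tcp_rot: [0.727, 0.687, -0.001, -0.001]
ft_force: [0.5, -0.1, -0.3]
gripper_width: 0.643
grip_force: 15.0
```

```bash
python3 - <<'E'
from h import *
s=r.get_state();print(s["eef_pos"],s["tcp_rot"],s["gripper_width"])
for c in ["wrist","side"]:
    p=r.snapshot(c);W=cloud(p)
    print(c,ring(W,(431.8,-20.3),116,29,24.5),ring(W,(445,-277),32,35))
E
```

```text
[431.4038296  -21.17575494 229.54990685] [ 0.72660865  0.68705061 -0.00084302 -0.00078576] 0.6429184566668752
wrist (array([432. , -20.4]), 806, 116.3, array([433.2,  -2.3]), array([53.5, 21.8])) None
side (array([431.6, -21.2]), 105, 116.3, array([431.5, -28. ]), array([57.4, 48.5])) (array([ 445.5, -277.7]), 647, 33.2, array([ 446. , -278.7]), array([68.3, 71.3]))
```

cmd z = 230.65, so lower to 204.15.

Call:
apply_moves([
  {"tx": 0, "ty": 0, "tz": -7, "roll": 0},
  {"tx": 0, "ty": 0, "tz": -13, "roll": 0},
  {"tx": 0, "ty": 0, "tz": -18, "roll": 0},
  {"tx": 0, "ty": 0, "tz": -22, "roll": 0},
  {"tx": 0, "ty": 0, "tz": -25, "roll": 0},
  {"tx": 0, "ty": 0, "tz": -26.5, "roll": 0},
  {"tx": 0, "ty": 0, "tz": -26.5, "roll": 0},
  {"tx": 0, "ty": 0, "tz": -26.5, "roll": 0},
])

```text
t: 18.0
eef_pos: [431.9, -20.3, 204.2]
tcp_rot: [0.726, 0.688, 0.0, 0.0]
ft_force: [0.1, 0.6, 0.1]
gripper_width: 0.643
grip_force: 15.0
```

Call:
apply_moves([
  {"tx": 0, "ty": 0, "tz": 0, "roll": 0},
  {"tx": 0, "ty": 0, "tz": 0, "roll": 0},
  {"tx": 0, "ty": 0, "tz": 0, "roll": 0},
  {"tx": 0, "ty": 0, "tz": 0, "roll": 0},
  {"tx": 0, "ty": 0, "tz": 20, "roll": 0},
  {"tx": 0, "ty": 0, "tz": 60, "roll": 0},
  {"tx": 2, "ty": -40, "tz": 65, "roll": 0},
  {"tx": 5, "ty": -95, "tz": 65, "roll": 0},
  {"tx": 8, "ty": -150, "tz": 65, "roll": 0},
], jaw=0)

```text
t: 19.12
eef_pos: [439.9, -171.6, 269.6]
tcp_rot: [0.726, 0.688, 0.0, 0.001]
ft_force: [1.1, 0.9, 0.8]
gripper_width: 1.001
grip_force: 0.0
```

```bash
python3 - <<'E'
from h import *
for c in ["scene","side"]:
    p=r.snapshot(c);W=cloud(p);print(c)
    print(ring(W,(431.8,-20.5),130,30.5),ring(W,(446,-277),32,35),ring(W,(631.5,145),126,33.5,29))
E
```

```text
scene
(array([430.6, -19.1]), 619, 128.9, array([431.2, -19.5]), array([59.8, 60.6])) (array([ 445.9, -275.5]), 524, 30.8, array([ 445.1, -275.9]), array([68.2, 71.7])) (array([631.1, 146. ]), 206, 124.6, array([631. , 146.3]), array([67.4, 65.4]))
side
(array([431.4, -22.5]), 72, 131.0, array([444.6, -36.2]), array([34.3, 32.7])) (array([ 445.7, -278.5]), 639, 33.1, array([ 446. , -278.5]), array([69.1, 72.1])) (array([631.7, 144. ]), 148, 126.3, array([630.6, 144.5]), array([66.7, 68.1]))
```

Call:
apply_moves([
  {"tx": 3, "ty": -50, "tz": 0, "roll": 0},
  {"tx": 6, "ty": -98, "tz": -5, "roll": 0},
  {"tx": 6, "ty": -107, "tz": -45, "roll": 0},
  {"tx": 6, "ty": -107, "tz": -95, "roll": 0},
  {"tx": 6, "ty": -107, "tz": -135, "roll": 0},
  {"tx": 6, "ty": -107, "tz": -155, "roll": 0},
  {"tx": 6, "ty": -107, "tz": -162, "roll": 0},
  {"tx": 6, "ty": -107, "tz": -163.5, "roll": 0},
  {"tx": 6, "ty": -107, "tz": -163.5, "roll": 0},
])

```text
t: 20.35
eef_pos: [446.5, -277.6, 106.7]
tcp_rot: [0.726, 0.688, 0.0, 0.001]
ft_force: [1.0, 0.7, -0.2]
gripper_width: 1.003
grip_force: 0.0
```

Call:
apply_moves([
  {"tx": 0, "ty": 0, "tz": 0, "roll": 0},
  {"tx": 0, "ty": 0, "tz": 0, "roll": 0},
  {"tx": 0, "ty": 0, "tz": 0, "roll": 0},
  {"tx": 0, "ty": 0, "tz": 0, "roll": 0},
  {"tx": 0, "ty": 0, "tz": 0, "roll": 0},
], jaw=1)

```text
t: 20.98
eef_pos: [446.0, -277.5, 106.1]
tcp_rot: [0.726, 0.687, 0.0, 0.0]
ft_force: [-0.8, 2.0, 3.9]
gripper_width: 0.742
grip_force: 15.0
```

Call:
apply_moves([
  {"tx": 0, "ty": 0, "tz": 20, "roll": 0},
  {"tx": 0, "ty": 0, "tz": 75, "roll": 0},
  {"tx": 0, "ty": 10, "tz": 130, "roll": 0},
  {"tx": 10, "ty": 40, "tz": 180, "roll": 0},
  {"tx": 25, "ty": 85, "tz": 205, "roll": 0},
  {"tx": 45, "ty": 135, "tz": 210, "roll": 0},
  {"tx": 65, "ty": 190, "tz": 210, "roll": 0},
  {"tx": 90, "ty": 240, "tz": 210, "roll": 0},
  {"tx": 115, "ty": 290, "tz": 210, "roll": 0},
  {"tx": 140, "ty": 340, "tz": 210, "roll": 0},
])

```text
t: 22.22
eef_pos: [586.1, 64.5, 315.0]
tcp_rot: [0.726, 0.688, -0.0, -0.0]
ft_force: [0.9, -0.5, -0.7]
gripper_width: 0.739
grip_force: 15.0
```

Call:
apply_moves([
  {"tx": 23, "ty": 45, "tz": 0, "roll": 0},
  {"tx": 43, "ty": 77, "tz": -5, "roll": 0},
  {"tx": 45.6, "ty": 82.3, "tz": -35, "roll": 0},
  {"tx": 45.6, "ty": 82.3, "tz": -60, "roll": 0},
  {"tx": 45.6, "ty": 82.3, "tz": -74, "roll": 0},
  {"tx": 45.6, "ty": 82.3, "tz": -75, "roll": 0},
  {"tx": 45.6, "ty": 82.3, "tz": -75, "roll": 0},
])

```text
t: 23.1
eef_pos: [631.9, 144.8, 241.7]
tcp_rot: [0.726, 0.687, 0.001, 0.001]
ft_force: [-0.4, -0.0, 0.1]
gripper_width: 0.74
grip_force: 15.0
```

```bash
python3 - <<'E'
from h import *
s=r.get_state();print(s["eef_pos"],s["tcp_rot"],s["gripper_width"])
for c in ["wrist","scene"]:
    p=r.snapshot(c);W=cloud(p)
    print(c,ring(W,(631.4,145),126,33.5,29,tz=3))
E
```

```text
[631.93731777 144.8361822  241.66460921] [7.26344024e-01 6.87330812e-01 6.69280436e-04 5.15657180e-04] 0.7398187185320462
wrist (array([632.5, 145.1]), 749, 126.2, array([633.8, 168.9]), array([56.9, 19.1]))
scene (array([631.5, 146.2]), 119, 124.7, array([625.6, 146.9]), array([56.6, 65.2]))
```

Call:
apply_moves([
  {"tx": 0.3, "ty": 0, "tz": -7, "roll": 0},
  {"tx": 0.3, "ty": 0, "tz": -13, "roll": 0},
  {"tx": 0.3, "ty": 0, "tz": -18, "roll": 0},
  {"tx": 0.3, "ty": 0, "tz": -22, "roll": 0},
  {"tx": 0.3, "ty": 0, "tz": -25, "roll": 0},
  {"tx": 0.3, "ty": 0, "tz": -26.5, "roll": 0},
  {"tx": 0.3, "ty": 0, "tz": -26.5, "roll": 0},
  {"tx": 0.3, "ty": 0, "tz": -26.5, "roll": 0},
])

```text
t: 24.2
eef_pos: [631.7, 145.0, 214.2]
tcp_rot: [0.726, 0.687, 0.0, 0.0]
ft_force: [-0.2, -0.5, -0.9]
gripper_width: 0.738
grip_force: 15.0
```

Call:
apply_moves([
  {"tx": 0, "ty": 0, "tz": 0, "roll": 0},
  {"tx": 0, "ty": 0, "tz": 0, "roll": 0},
  {"tx": 0, "ty": 0, "tz": 0, "roll": 0},
  {"tx": 0, "ty": 0, "tz": 0, "roll": 0},
  {"tx": 0, "ty": 0, "tz": 20, "roll": 0},
  {"tx": 0, "ty": 0, "tz": 60, "roll": 0},
  {"tx": 0, "ty": 0, "tz": 110, "roll": 0},
  {"tx": -40, "ty": -30, "tz": 110, "roll": 0},
  {"tx": -80, "ty": -60, "tz": 110, "roll": 0},
  {"tx": -120, "ty": -90, "tz": 110, "roll": 0},
], jaw=0)

```text
t: 25.45
eef_pos: [510.9, 54.3, 326.1]
tcp_rot: [0.726, 0.688, 0.001, 0.001]
ft_force: [0.8, -0.0, -0.2]
gripper_width: 0.996
grip_force: 0.0
```

Call:
apply_moves([
  {"tx": 0, "ty": -60, "tz": 0, "roll": 0},
  {"tx": 0, "ty": -120, "tz": 0, "roll": 0},
  {"tx": 0, "ty": -180, "tz": 0, "roll": 0},
  {"tx": 0, "ty": -240, "tz": 0, "roll": 0},
  {"tx": 0, "ty": -300, "tz": 0, "roll": 0},
  {"tx": 0, "ty": -300, "tz": 0, "roll": 0},
])

```text
t: 26.2
eef_pos: [511.4, -249.2, 325.8]
tcp_rot: [0.728, 0.685, -0.0, 0.002]
ft_force: [-0.5, 0.5, 0.4]
gripper_width: 0.999
grip_force: 0.0
```

```bash
python3 - <<'E'
from h import *
for c in ["scene","side"]:
    p=r.snapshot(c);W=cloud(p);print(c);save(p,c+"9")
    for a in [((417,254),110,21.5),((611,-152.5),120,26),((431.8,-20.5),130,30.5),((632,145),140,35)]:print(ring(W,*a))
E
```

```text
scene
(array([416. , 254.6]), 488, 109.2, array([415.8, 254.9]), array([42.1, 41.7]))
(array([ 610.4, -150.4]), 271, 118.8, array([ 611. , -150.8]), array([54. , 51.7]))
(array([430.7, -18.5]), 617, 129.0, array([430.8, -18.3]), array([61.8, 61.6]))
(array([629.9, 146.3]), 697, 139.0, array([629.2, 146.1]), array([69.1, 68.8]))
side
(array([418.4, 252.7]), 135, 111.0, array([418.4, 254.7]), array([41.5, 51.4]))
(array([ 611.2, -153.9]), 227, 120.8, array([ 611.2, -154.4]), array([50.9, 54.1]))
(array([431.4, -21. ]), 385, 131.2, array([431.8, -20.5]), array([59.5, 62.8]))
(array([627.7, 145.1]), 43, 140.6, array([607.3, 150.3]), array([21.6, 50.7]))
```

View pics/scene9.png

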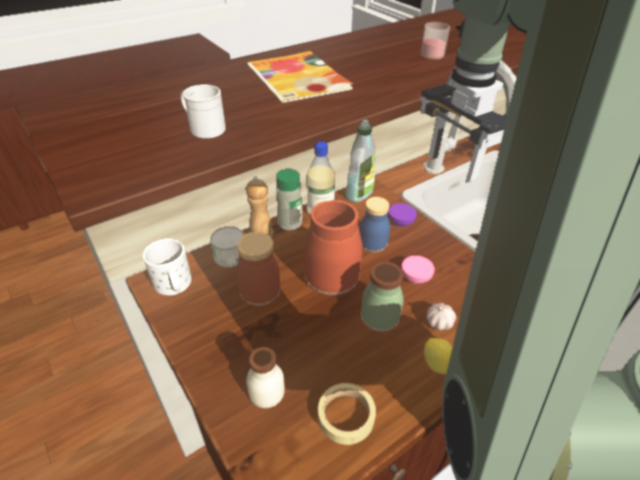

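View pics/side9.png

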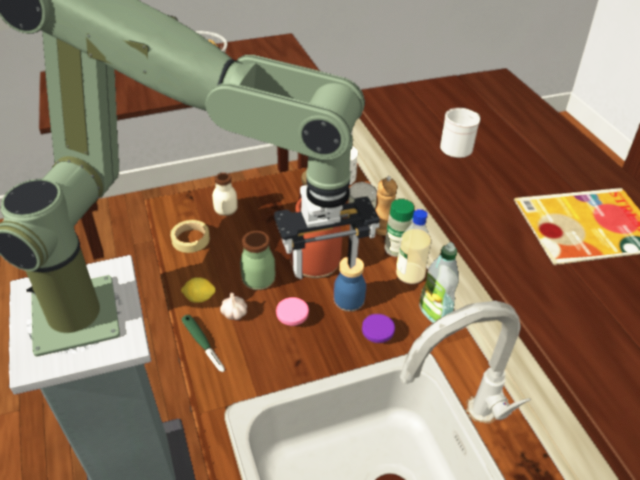

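All four jars wear their stoppers (scene view: cream (263,360), green (386,275), blue (376,207), rust (256,245)) with discs at seated heights. The mug and tin have not moved.

```bash
python3 -c "
from station import r
print(r.sign_off())"
```

```text
the job is handed in; nothing more can be done
None
```

All four stoppers are in their jars, seated at the right height within the roughly 2 mm camera accuracy. The jars, mug and tin were left in place, and I handed the job in at about 26 s of the 118 s allowed; the hand-in gave no verdict.

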